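# Start the toaster: load the slice and latch the lever

### The job

Put the slice of toast from the wooden rack into either slot of the toaster and let go, so that it stands on the raised carriage; then press the toaster's lever down until its catch clicks, so that it stays down by itself with the slice lowered. Feel for the catch, whose depth differs from one toaster to the next, and never press on any part of the toaster with more than 30 N, as the lever comes up hard against its stop just past the catch. Leave the jam jar, the butter crock and the spoon rest where they stand.

Things in the scene. Friction and masses are not known exactly. Their poses are not given: they have to be found in the camera images.
- toaster: Two-slot toaster, fixed, 250 (x) x 170 (y) x 183 mm high, black ends, steel sides. Origin at the centre of its underside; slots run along x, lever end faces -x. Slots open at the top, 140 mm long (x), 28 mm wide (y), at y = +34 and -34 mm. With the lever up a carriage floor stands in each at z = 125 mm (a slice stands 42 mm proud); it goes down with the lever.
- slot_left (a point): Centre of the mouth of the slot at the toaster's +y side, on its top face (183 mm high); axes as the toaster's.
- slot_right (a point): Centre of the mouth of the slot at the toaster's -y side, on its top face; axes as the toaster's.
- lever_top (a point): Centre of the upper face of the lever's grey tab, 28 (x) x 46 (y) x 12 mm thick, which sticks out of the toaster's -x end. This point is 30 mm out from the end face, 142 mm high with the lever up, and moves down with it. The toaster rises beside it: a wide gripper must lean back from the toaster (20 to 40 degrees, tips towards the toaster).
- lever (a joint): Lever travel, m: 0 up, as at the start. A spring returns it with 3 N (top) to 8 N. A hidden catch, at a depth that differs every time (32 to 56 mm), resists with a bump (9 to 14 N in all, over the 20 mm before it), clicks, then holds the lever there. From about 1.5 mm past the catch a buffer adds 10 N per mm. Let go before the click, it springs back to 0.
- rack: Slatted wooden toast rack, fixed: base board 120 (x) x 130 (y) x 12 mm, with five pairs of upright slats standing to 62 mm, 26 mm apart along y, leaving 20 mm bays. Origin at the centre of its underside, z up.
- toast: Crisp slice of toast, stiff, 100 wide (x) x 15 thick (y) x 100 mm tall (z), with rounded upper corners (20 mm radius), 30 to 65 g. Origin at the centre of its lower edge. It stands upright in a bay of the rack, lower edge 12 mm and top 112 mm above the worktop; the top 50 mm are clear of the slats.
- jar: Bystander: clear glass jam jar with a brass twist cap, 66 mm across, 88 mm high; origin at the centre of its underside.
- crock: Bystander: white ceramic butter crock with a lid, 94 mm across, 86 mm high; origin at the centre of its underside.
- spoon_rest: Bystander: dark flat silicone spoon rest, about 160 x 90 mm, 11 mm high; origin under its middle.
There are look-alikes about, which are no part of the job. Leave any blue or turquoise look-alike of the toast alone.

How it is judged:
On the way, in this order (a step that is already met when the one before it is completed fails the run):
1. the slice stands in a slot on the raised carriage, let go, with the lever still up (x of toast in the frame of toaster between -0.03 and 0.03 m and y of toast in the frame of toaster between -0.06 and 0.06 m and angle between toast's own z axis and vertical below 0.4 rad and z of toast in the frame of toaster between 0.105 and 0.135 m and value of joint lever below 0.015 m and contact force between toast and the fingers below 0.05 N), for 0.2 s.
2. the lever is pressed down to its catch (value of joint lever above 0.028 m), for 0.2 s.
At the end, for the whole second after the job is handed in: The lever rests down on its catch by itself (travel over 28 mm) and the slice stands let go and at rest in a slot, lowered with the carriage: lower edge 55 to 99 mm above the toaster's underside, within 30 mm of the slot's middle lengthwise, upright within 0.4 rad (x of toast in the frame of toaster between -0.03 and 0.03 m and y of toast in the frame of toaster between -0.06 and 0.06 m and angle between toast's own z axis and vertical below 0.4 rad and z of toast in the frame of toaster between 0.055 and 0.099 m and value of joint lever above 0.028 m and velocity of joint lever between -0.02 and 0.02 m/s and linear speed of toast below 0.03 m/s); the robot touches nothing.
It fails at once if the toaster, lever included, is pressed with more than 30 N (contact force between toaster and the fingers above 30 N or contact force between toaster and the arm above 30 N).
It fails at once if the jar, crock or spoon rest is moved more than 30 mm or tipped over (distance of any of jar, crock, spoon_rest from where it was at the start of the episode above 0.03 m or angle between any of jar, crock, spoon_rest's own z axis and vertical above 0.5 rad).
It also fails if it takes over 64 s, if anything falls off the work surface, if the arm or the gripper's body presses on something with over 40 N, if the wrist force passes 120 N, or if a joint passes its speed limit or range.

### The arm

A 7-joint arm with a two-finger parallel gripper is mounted at the origin on the work surface. World frame = base frame: x ahead of the robot, y to its left, z up, the work surface at z = 0. Lengths are in m, angles in rad, forces in N, time in s.
With the tool pointing down it reaches from about 0.4 to 0.85 m from the base axis. Payload 10.4 kg.
Tool frame: the origin (TCP) lies at the very end of the fingers, on their centre line; the grasp point (between the pads) lies 19 mm behind it; z points along the fingers, y is the direction in which the jaws open and shut (so a half turn about z gives the same grasp; the last joint's range is limited). The gripper opens to 87 mm and grips with 3 to 60 N. Pads are 19 mm wide; open, the fingers measure 117 mm over their backs; the gripper's body (75 mm by 190 mm) begins 51 mm behind the grasp point.
Start: joints at [1.137, 0.332, -0.065, 1.46, 0.022, 1.35, -0.088], TCP at [0.25, -0.573, 0.223] pointing down, gripper open.
Joint ranges: [-2.6, 2.6], [-0.5, 2.12], [-1.47, 1.34], [0.16, 2.42], [-1.27, 4.41], [0.06, 2.06], [-2.6, 2.6]. Speed limits (rad/s): [2.22, 2.22, 2.79, 2.79, 3.14, 3.14, 3.14].

### API

Orientations are given as a unit quaternion [x, y, z, w].
In Python, from bench import read_state, camera, close_job gives the robot as it stands.
- The arm moves only by the shell command python3 -m inch 'ROWS' [OPENING] [FORCE]. ROWS is JSON, a list of rows, each a list of 6 numbers: the shift along the tool's x, y, z as a fraction of full scale, then the turn, a rotation vector about the tool's x, y, z as a fraction of full scale. In form: [[tx, ty, tz, ax, ay, az], ...]. A call has 1 to 5 rows; each row shifts and turns the commanded pose from where the row before left it, along the tool's axes as they then stand; what a row does not reach is not made up. Full scale, the value 1, is 0.04 m for a shift and 120 degrees for a turn. A row lasts 1/8 s, in which the tool goes at most 62.5 mm and 10.7 degrees, less where a joint would pass 70% of its speed; a pose out of reach is approached as far as the arm can. A call with a number of a shift or a turn outside -1 to 1 is refused whole. A call with a gripper value outside its range is refused whole. OPENING is the opening, from -1 (shut) to 1 (fully open), so that 0 is half open, set as the call begins (- or left out, the last holds). The fingers move at their own pace and stop on an object; FORCE is the grip in N (left out, the last holds). Time passes only in rows, so rows that do not move let the fingers close. It gives the time, the measured TCP pose, the force and the opening at its end, in the units of the state.
- read_state(): the state, without advancing time (a new reading comes with each control period).
- camera(name): name is "scene" or "side" or "wrist"; returns a dict with "img" (480x640x3 uint8, red, green, blue), "depth" (480x640 float32, m along the optical axis (not along the pixel's ray), 0 where there is no reading), "fx", "fy", "cx", "cy" (pixels), "k1" (the pictures are not rectified: a ray, as slopes to the right and down, at radius r is drawn at 1 + k1 r^2 times it, then the intrinsics apply), "position" and "orientation" of the camera in the world; the wrist camera has in their place "tool_from_camera" (4x4, takes a point from camera to tool coordinates, whose origin is the TCP and whose axes are the flange's). Camera axes: x right, y down, z forward; pixel columns grow to the right and rows downward; lengths in m; the calibration is good to about 2 mm. A picture is of the moment at which its call begins: read the wrist's pose just before it.
- close_job(): hands the job in, once; it reports no verdict.
The state is a dict: "time": time; "joint_positions": joint angles; "joint_vel": joint speeds; "joint_torque": joint torques, N m; "ee_pos": TCP position; "eef_rot": TCP orientation; "ft_force": force on the tool from outside, world axes, zero at the start; "torque": the same for the moment, N m; "width": finger opening in m.
Only numpy, scipy, OpenCV 4.12 (cv2) and the standard library are available. Lean on these libraries where they do the work, as an engineer would, in place of code of your own. Each camera call takes 0.05 s, during which the arm holds its last target.

## Working session

There is one attempt and no reset: what is moved stays moved. The work goes in short steps, Python scripts to look and compute and a shell command to move; the robot and the scene stay as the last step left them, time stands still between calls to the robot, and variables do not carry over. Pictures are saved under pics/ and viewed, and the job is handed in when it is done.

```bash
ls; mkdir -p pics
python3 - <<'E'
from bench import *
import cv2,numpy as np
s=read_state();print({k:np.round(v,3).tolist() for k,v in s.items()})
for n in["scene","side"]:
    c=camera(n);cv2.imwrite(f"pics/{n}0.png",c["img"][:,:,::-1]);np.savez(f"{n}0.npz",**c)
    print(n,c["fx"],c["k1"],c["position"],c["orientation"])
E
```

```text
pics
{'time': 0.0, 'joint_positions': [1.137, 0.333, -0.065, 1.461, 0.022, 1.35, -0.088], 'joint_vel': [-0.001, 0.001, 0.0, 0.0, 0.001, -0.001, 0.0], 'joint_torque': [0.0, -62.326, 0.025, -38.989, -0.061, 0.04, 0.0], 'ee_pos': [0.249, -0.573, 0.222], 'eef_rot': [0.979, 0.204, -0.0, -0.001], 'ft_force': [0.209, -0.434, -0.368], 'torque': [-0.031, -0.029, 0.029], 'width': 0.087}
scene 450.68521760272466 -0.09413532568926648 [ 1.11134442 -0.25855416  0.72501938] [ 0.80069141  0.45749414 -0.2000035  -0.33104529]
side 433.95360752131694 0.011669581346266764 [0.53457741 0.71652559 0.68394532] [-0.03457675  0.90588873 -0.42208448  0.00383982]
```

View pics/scene0.png

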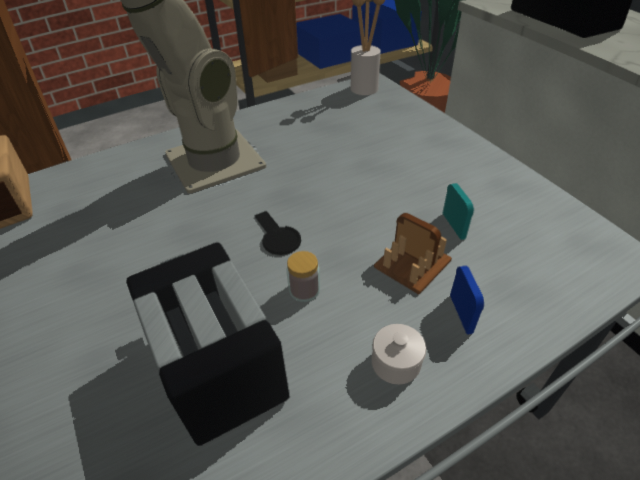

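View pics/side0.png

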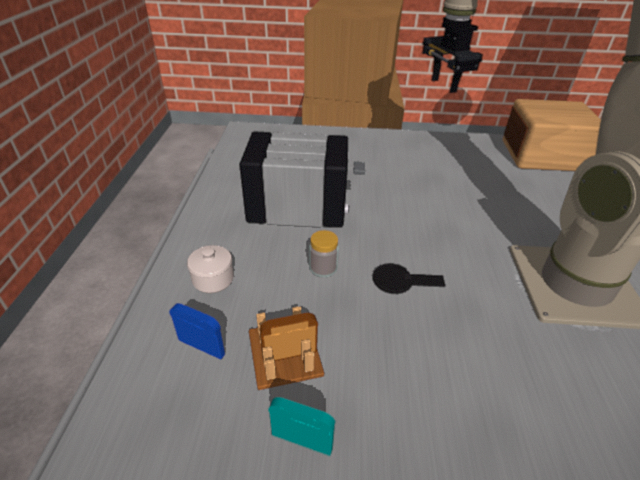

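The scene camera shows the toaster at about (210,340), with its lever end towards the robot, and the toast in the rack at (415,240). The side camera shows the lever tab at (358,168) and the toast at (290,338). Blue and turquoise decoys stand nearby. Next I'll build point clouds.

```bash
cat > h.py <<'E'
import numpy as np,cv2
from scipy.spatial.transform import Rotation as R
def cloud(c,T=None):
    v,u=np.mgrid[0:480,0:640]
    fx,fy,cx,cy,k1=[float(c[k]) for k in("fx","fy","cx","cy","k1")]
    xd=(u-cx)/fx;yd=(v-cy)/fy
    x,y=xd.copy(),yd.copy()
    for _ in range(20):
        f=1+k1*(x*x+y*y);x=xd/f;y=yd/f
    d=c["depth"];P=np.stack([x*d,y*d,d],-1)
    if T is None: return P@R.from_quat(c["orientation"]).as_matrix().T+c["position"]
    return P@T[:3,:3].T+T[:3,3]
E
python3 - <<'E'
from h import *
for n in["scene","side"]:
    c=dict(np.load(n+"0.npz"));P=cloud(c);ok=c["depth"]>0
    x,y,z=P[...,0],P[...,1],P[...,2]
    tb=ok&(abs(z)<.02)&(x>.3)&(x<.9);print(n,"table z",np.median(z[tb]))
    m=ok&(z>.172)&(z<.195)&(x>.4)&(x<1.0)&(y<-.1)&(y>-.6)
    q=P[m];r=cv2.minAreaRect(q[:,:2].astype(np.float32));print("toaster top",len(q),r,np.median(q[:,2]))
    hsv=cv2.cvtColor(c["img"],cv2.COLOR_RGB2HSV)
    m=ok&(z>.04)&(z<.14)&(y>-.05)&(x>.3)&(x<.9)
    n_,l,st,ce=cv2.connectedComponentsWithStats(m.astype(np.uint8))
    for i in range(1,n_):
        if st[i,4]<60:continue
        q=P[l==i];r=cv2.minAreaRect(q[:,:2].astype(np.float32))
        print(st[i],c["img"][l==i].mean(0).round(),q.min(0).round(3),q.max(0).round(3),r)
E
```

```text
scene table z -0.002502688149425114
toaster top 11811 ((0.6473312973976135, -0.22687578201293945), (0.2512326240539551, 0.16980402171611786), 0.3774728775024414) 0.17901245509475094
[ 576   64   64   59 1988] [80. 82. 76.] [0.3  1.19 0.04] [0.546 1.211 0.14 ] ((0.42301076650619507, 1.200360655784607), (0.020700130611658096, 0.2458186149597168), 89.66148376464844)
[445 183  28  44 762] [27. 73. 70.] [0.521 0.374 0.04 ] [0.624 0.414 0.101] ((0.5728939175605774, 0.39524132013320923), (0.019582295790314674, 0.1046173945069313), 74.51534271240234)
[ 395  213   52   55 1458] [80. 57. 36.] [0.564 0.215 0.04 ] [0.67  0.298 0.112] ((0.61034095287323, 0.2428942620754242), (0.09978362917900085, 0.0849260538816452), 18.55752182006836)
[391 242   9  11  60] [92. 74. 52.] [0.589 0.193 0.04 ] [0.607 0.203 0.06 ] ((0.5974749326705933, 0.1972048580646515), (0.017143625766038895, 0.007165018003433943), 22.44188117980957)
[384 248   8  11  64] [106.  85.  60.] [0.597 0.168 0.04 ] [0.613 0.178 0.06 ] ((0.6054763197898865, 0.1728682816028595), (0.016202852129936218, 0.008897380903363228), 16.184406280517
[... 1573 characters left out ...]
0.04 ] [0.675 0.276 0.114] ((0.6154569983482361, 0.2201414555311203), (0.09995165467262268, 0.08607083559036255), 17.882593154907227)
[304 351  10  12  96] [189. 141.  93.] [0.563 0.27  0.04 ] [0.578 0.28  0.064] ((0.5703688263893127, 0.27468812465667725), (0.01583925262093544, 0.0068511697463691235), 14.150335311889648)
[265 359  10  12 100] [192. 144.  95.] [0.627 0.289 0.04 ] [0.643 0.3   0.063] ((0.6348236799240112, 0.2954367995262146), (0.015855001285672188, 0.007855549454689026), 22.99422264099121)
[ 268  397   68   47 1920] [  3. 123. 121.] [0.521 0.378 0.04 ] [0.62  0.417 0.103] ((0.5708712935447693, 0.39717572927474976), (0.01727965846657753, 0.09931429475545883), 74.81803131103516)
```

Run:
```python
from h import *
for n in["scene","side"]:
    c=dict(np.load(n+"0.npz"));P=cloud(c);ok=c["depth"]>0
    x,y,z=P[...,0],P[...,1],P[...,2]
    for zl,zh in((.075,.105),(.107,.12)):
        m=ok&(z>zl)&(z<zh)&(y>.15)&(y<.33)&(x>.5)&(x<.7)
        q=P[m];r=cv2.minAreaRect(q[:,:2].astype(np.float32));print(n,zl,len(q),r,q[:,2].max())
    m=ok&(z>.13)&(z<.16)&(x>.46)&(x<.517)&(y<-.15)&(y>-.3)
    q=P[m]
    if len(q):print("lever",len(q),q.min(0),q.max(0),np.median(q,0))
    # toaster profile: top at black ends / slots
    for sy in(-1,1):
        pass
    m=ok&(z>.172)&(z<.195)&(abs(x-.646)<.06)&(abs(y+.226)<.1)
    h,e=np.histogram(y[m],bins=np.arange(-.33,-.12,.005));print(list(zip(e.round(3).tolist(),h.tolist())))
    m=ok&(z>.172)&(z<.195)&(abs(y+.226)<.1)&(x>.4)
    print("x ext",np.percentile(x[m],[0,1,99,100]),"y",np.percentile(y[m],[0,1,99,100]))
```

```text
scene 0.075 509 ((0.6101531386375427, 0.24344094097614288), (0.09953988343477249, 0.020871462300419807), 19.479976654052734) 0.10486495813913188
scene 0.107 201 ((0.6100670099258423, 0.24431008100509644), (0.07938388735055923, 0.01929566077888012), 17.753448486328125) 0.11242938772299094
lever 25 [ 0.47743611 -0.24986483  0.13835553] [ 0.48338971 -0.20765019  0.14177861] [ 0.48006662 -0.22702984  0.13980149]
[(-0.33, 0), (-0.325, 0), (-0.32, 0), (-0.315, 44), (-0.31, 214), (-0.305, 215), (-0.3, 214), (-0.295, 215), (-0.29, 214), (-0.285, 215), (-0.28, 216), (-0.275, 7), (-0.27, 0), (-0.265, 0), (-0.26, 0), (-0.255, 0), (-0.25, 64), (-0.245, 206), (-0.24, 201), (-0.235, 202), (-0.23, 201), (-0.225, 201), (-0.22, 198), (-0.215, 200), (-0.21, 117), (-0.205, 0), (-0.2, 0), (-0.195, 0), (-0.19, 0), (-0.185, 0), (-0.18, 148), (-0.175, 191), (-0.17, 190), (-0.165, 181), (-0.16, 185), (-0.155, 190), (-0.15, 174), (-0.145, 75), (-0.14, 0), (-0.135, 0), (-0.13, 0)]
x ext [0.5215271  0.52886341 0.77071093 0.77321628] y [-0.31241008 -0.30948821 -0.14447003 -0.14126131]
side 0.075 666 ((0.6073523
[... 326 characters left out ...]
030181  0.14215846] [ 0.49231438 -0.22267741  0.13919667]
[(-0.33, 0), (-0.325, 0), (-0.32, 0), (-0.315, 3), (-0.31, 10), (-0.305, 40), (-0.3, 36), (-0.295, 51), (-0.29, 46), (-0.285, 43), (-0.28, 98), (-0.275, 71), (-0.27, 0), (-0.265, 0), (-0.26, 0), (-0.255, 0), (-0.25, 6), (-0.245, 30), (-0.24, 53), (-0.235, 41), (-0.23, 57), (-0.225, 48), (-0.22, 42), (-0.215, 63), (-0.21, 135), (-0.205, 29), (-0.2, 0), (-0.195, 0), (-0.19, 0), (-0.185, 0), (-0.18, 10), (-0.175, 33), (-0.17, 62), (-0.165, 56), (-0.16, 54), (-0.155, 66), (-0.15, 69), (-0.145, 138), (-0.14, 30), (-0.135, 0), (-0.13, 0)]
x ext [0.51984766 0.52271663 0.76494095 0.76793713] y [-0.31155397 -0.30345583 -0.13970289 -0.13664681]
```

Toast centre is about (0.609, 0.2445) with yaw 18.5° and top at 0.112. Toaster centre is about (0.6455, -0.2255) with yaw about 0.45°. Sizes and heights match the given ones.

```bash
cat > d.py <<'E'
import sys
from h import *
from bench import read_state
# usage: d.py x y z yaw_deg tilt_deg  (tool x at yaw, z down; tilt>0: tips lean toward +tool x)
x,y,z,yaw,t=map(float,sys.argv[1:6])
s=read_state();C=R.from_quat(s["eef_rot"])
T=R.from_euler('z',yaw,degrees=True)*R.from_euler('x',180,degrees=True)*R.from_euler('y',t,degrees=True)
p=np.array([x,y,z])-s["ee_pos"]
print("t",round(s["time"],2),"pos",np.round(s["ee_pos"],4),"F",np.round(s["ft_force"],2),"w",round(s["width"],4),"joints",np.round(s["joint_positions"],2))
print("tool xyz",np.round(C.as_matrix(),3).tolist())
print("shift units now-frame",np.round(C.inv().apply(p)/.04,3)," target-frame",np.round(T.inv().apply(p)/.04,3))
print("turn units",np.round(np.degrees((C.inv()*T).as_rotvec())/120,4))
E
python3 d.py 0.609 0.2445 0.25 18.5 0
```

```text
t 0.1 pos [ 0.2494 -0.5727  0.2218] F [ 1.13 -1.04 -0.19] w 0.087 joints [ 1.14  0.33 -0.06  1.46  0.02  1.35 -0.09]
tool xyz [[0.917, 0.399, -0.001], [0.399, -0.917, 0.001], [-0.0, -0.001, -1.0]]
shift units now-frame [ 16.4   -15.142  -0.686]  target-frame [ 15.007 -16.522  -0.704]
turn units [-0.0006  0.      0.042 ]
```

```bash
python3 -m inch '[[0,0,-0.7,0,0,0.042],[0.8,-0.9,0,0,0,0],[0.8,-0.9,0,0,0,0],[0.8,-0.9,0,0,0,0],[0.8,-0.9,0,0,0,0]]' 1 10; python3 -m inch '[[0.8,-0.9,0,0,0,0],[0.8,-0.9,0,0,0,0],[0.8,-0.9,0,0,0,0],[0.8,-0.9,0,0,0,0],[0.8,-0.9,0,0,0,0]]';python3 d.py 0.609 0.2445 0.25 18.5 0
```

```text
time: 0.72
ee_pos: [0.3257, -0.3942, 0.2503]
eef_rot: [0.987, 0.161, -0.0, -0.0]
ft_force: [0.2, 0.5, 0.2]
width: 0.087
time: 1.35
ee_pos: [0.4202, -0.1729, 0.2504]
eef_rot: [0.987, 0.161, -0.0, 0.0]
ft_force: [-0.4, -0.3, -0.0]
width: 0.0871
t 1.35 pos [ 0.4202 -0.1729  0.2504] F [-0.4  -0.34 -0.  ] w 0.0871 joints [ 0.72 -0.04 -0.42  1.82 -0.02  1.36 -0.94]
tool xyz [[0.948, 0.317, -0.0], [0.317, -0.948, -0.0], [-0.0, 0.0, -1.0]]
shift units now-frame [ 7.787e+00 -8.398e+00  7.000e-03]  target-frame [ 7.788 -8.397  0.01 ]
turn units [ 0.0001  0.0001 -0.0001]
```

```bash
python3 -m inch '[[0.8,-0.9,0,0,0,0],[0.8,-0.9,0,0,0,0],[0.8,-0.9,0,0,0,0],[0.8,-0.9,0,0,0,0],[0.8,-0.9,0,0,0,0]]'; python3 -m inch '[[0.9,-0.9,0,0,0,0],[0.9,-0.9,0,0,0,0],[0.9,-0.9,0,0,0,0],[0.9,-0.9,0,0,0,0],[0,0,0,0,0,0]]';python3 -m inch '[[0.2,-0.3,0,0,0,0],[0,0,0,0,0,0]]';python3 d.py 0.609 0.2445 0.25 18.5 0
python3 - <<'E'
from bench import *
from h import *
s=read_state();c=camera("wrist");cv2.imwrite("pics/w1.png",c["img"][:,:,::-1])
T=np.eye(4);T[:3,:3]=R.from_quat(s["eef_rot"]).as_matrix();T[:3,3]=s["ee_pos"]
print(c["tool_from_camera"])
P=cloud(c,T@np.array(c["tool_from_camera"]));ok=c["depth"]>0;x,y,z=np.moveaxis(P,-1,0)
for zl,zh in((.07,.105),(.107,.125)):
    m=ok&(z>zl)&(z<zh)&(y>.15)&(y<.33)&(x>.5)&(x<.7);q=P[m]
    if len(q):print(len(q),cv2.minAreaRect(q[:,:2].astype(np.float32)),q[:,2].max(),q[:,:2].mean(0))
E
```

```text
time: 1.98
ee_pos: [0.5148, 0.0484, 0.2504]
eef_rot: [0.987, 0.16, -0.0, 0.0]
ft_force: [0.7, 0.1, 0.2]
width: 0.0871
time: 2.6
ee_pos: [0.6047, 0.2337, 0.2488]
eef_rot: [0.987, 0.163, -0.001, -0.001]
ft_force: [-0.8, -0.9, -0.5]
width: 0.0868
time: 2.85
ee_pos: [0.6091, 0.2437, 0.2506]
eef_rot: [0.987, 0.161, 0.0, -0.0]
ft_force: [-0.1, 0.7, 0.0]
width: 0.0871
t 2.85 pos [0.6091 0.2437 0.2506] F [-0.1   0.7   0.04] w 0.0871 joints [ 0.05  0.48 -0.73  1.3   0.31  1.48 -1.89]
tool xyz [[0.948, 0.318, 0.0], [0.318, -0.948, 0.0], [0.0, -0.0, -1.0]]
shift units now-frame [ 0.005 -0.02   0.015]  target-frame [ 0.005 -0.02   0.015]
turn units [-0.0001 -0.      0.0002]
[[-7.92240327e-05 -9.51822768e-01 -3.06648679e-01  8.43533714e-02]
 [ 9.99999997e-01 -7.66120251e-05 -2.05543447e-05  9.25430562e-04]
 [-3.92888302e-06 -3.06648679e-01  9.51822771e-01 -1.62099158e-01]
 [ 0.00000000e+00  0.00000000e+00  0.00000000e+00  1.00000000e+00]]
160 ((0.6096151471138, 0.2417711317539215), (0.09599647670984268, 0.014761440455913544), 18.863853454589844) 0.10499557971856327 [0.64424684 0.25379226]
1394 ((0.6081266403198242, 0.2416665256023407), (0.08701561391353607, 0.015499386005103588), 18.93644142150879) 0.1139194037028039 [0.61050255 0.2425112 ]
```

View pics/w1.png

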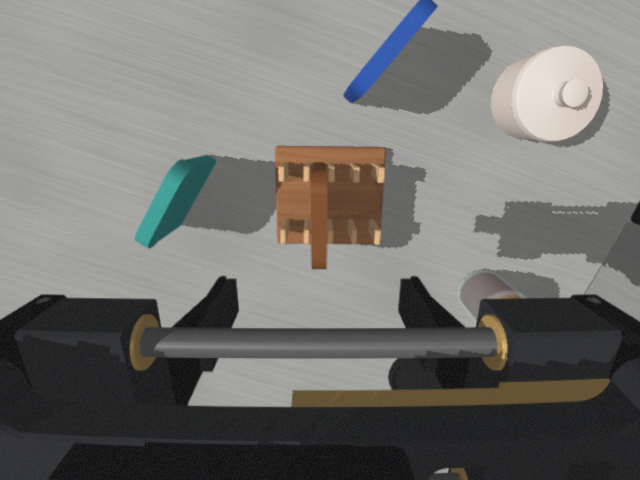

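The wrist view shows the toast (column 319) centred between the fingers (211 to 425) and aligned with them. Descend and grasp.

```bash
python3 -m inch '[[0,0.03,0.9,0,0,0],[0,0,0.9,0,0,0],[0,0,0.9,0,0,0],[0,0,0.9,0,0,0],[0,0,0.66,0,0,0]]'; python3 -m inch '[[0,0,0,0,0,0],[0,0,0,0,0,0],[0,0,0,0,0,0],[0,0,0,0,0,0],[0,0,0,0,0,0]]' -1 10;python3 -m inch '[[0,0,0,0,0,0],[0,0,0,0,0,0],[0,0,0,0,0,0]]';python3 d.py 0.609 0.2445 0.08 18.5 0
```

```text
time: 3.52
ee_pos: [0.6094, 0.2404, 0.0789]
eef_rot: [0.987, 0.16, -0.0, 0.001]
ft_force: [-0.3, -0.9, 0.7]
width: 0.0869
time: 4.15
ee_pos: [0.6098, 0.2422, 0.0806]
eef_rot: [0.987, 0.161, 0.0, 0.0]
ft_force: [0.6, 0.3, -0.2]
width: 0.0447
time: 4.53
ee_pos: [0.6096, 0.2421, 0.0801]
eef_rot: [0.987, 0.161, 0.0, 0.0]
ft_force: [0.6, 0.5, -0.3]
width: 0.0153
t 4.53 pos [0.6096 0.2421 0.0801] F [ 0.6   0.46 -0.34] w 0.0153 joints [ 0.04  0.6  -0.68  1.5   0.4   1.18 -1.95]
tool xyz [[0.948, 0.317, 0.0], [0.317, -0.948, -0.0], [0.0, 0.0, -1.0]]
shift units now-frame [ 0.004 -0.062  0.003]  target-frame [ 0.004 -0.062  0.003]
turn units [ 0. -0. -0.]
```

```bash
python3 -m inch '[[0,0,-0.8,0,0,0],[0,0,-0.9,0,0,0],[0,0,-1,0,0,0],[0,0,-1,0,0,0],[0,0,-1,0,0,0]]'; python3 -m inch '[[0,0,-0.8,0,0,0],[0,0,0,0,0,0]]';python3 d.py 0.6455 -0.1915 0.300 0.45 0
python3 - <<'E'
from bench import *
import cv2
c=camera("side");cv2.imwrite("pics/s2.png",c["img"][:,:,::-1])
E
```

```text
time: 5.15
ee_pos: [0.6094, 0.242, 0.2694]
eef_rot: [0.987, 0.161, -0.0, 0.0]
ft_force: [0.8, -0.3, -0.1]
width: 0.0148
time: 5.4
ee_pos: [0.6102, 0.2429, 0.3029]
eef_rot: [0.987, 0.161, 0.002, -0.001]
ft_force: [0.5, 0.3, -1.0]
width: 0.0151
t 5.4 pos [0.6102 0.2429 0.3029] F [ 0.54  0.29 -1.04] w 0.0151 joints [ 0.04  0.47 -0.73  1.21  0.3   1.57 -1.88]
tool xyz [[0.948, 0.317, 0.004], [0.317, -0.948, 0.002], [0.004, -0.0, -1.0]]
shift units now-frame [-2.61  10.578  0.057]  target-frame [ 0.796 10.866  0.072]
turn units [-0.0005 -0.002   0.1504]
```

View pics/s2.png

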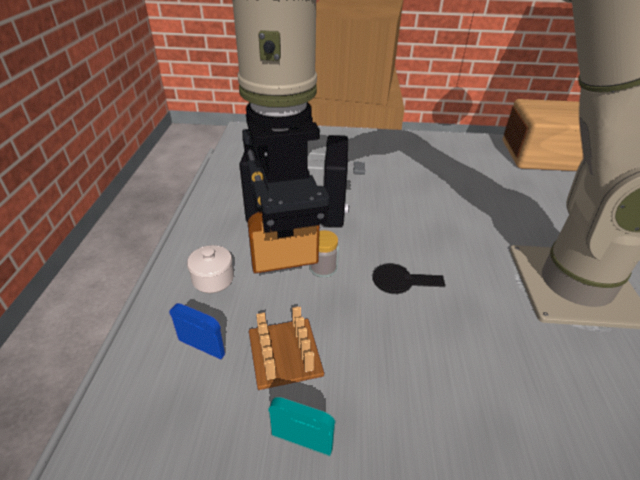

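The side view shows the slice held level under the gripper at (285,245), with the rack empty. Turn it, then move to a point above the left slot.

```bash
python3 -m inch '[[0,0,0,0,0,0.05],[0,0,0,0,0,0.05],[0,0,0,0,0,0.05],[0.1,0.7,0,0,0,0],[0.1,0.9,0,0,0,0]]'; python3 -m inch '[[0.1,1,0,0,0,0],[0.1,1,0,0,0,0],[0.1,1,0,0,0,0],[0.1,1,0,0,0,0],[0.1,1,0,0,0,0]]';python3 -m inch '[[0.1,1,0,0,0,0],[0,1,0,0,0,0],[0,0.8,0,0,0,0],[0,0.7,0,0,0,0],[0,0.7,0,0,0,0]]';python3 -m inch '[[0,0,0,0,0,0],[0,0,0,0,0,0]]';python3 d.py 0.6455 -0.1915 0.300 0.45 0
```

```text
time: 6.08
ee_pos: [0.6175, 0.1781, 0.2983]
eef_rot: [1.0, 0.005, -0.001, 0.0]
ft_force: [-0.2, -0.6, -0.4]
width: 0.0148
time: 6.7
ee_pos: [0.6394, -0.0232, 0.2985]
eef_rot: [1.0, 0.004, -0.001, 0.0]
ft_force: [0.6, 0.1, -0.6]
width: 0.015
time: 7.32
ee_pos: [0.6448, -0.1907, 0.2984]
eef_rot: [1.0, 0.004, -0.001, -0.0]
ft_force: [0.6, 0.0, 0.0]
width: 0.0149
time: 7.58
ee_pos: [0.6451, -0.1887, 0.2991]
eef_rot: [1.0, 0.005, -0.001, -0.0]
ft_force: [0.6, 0.2, -0.3]
width: 0.0146
t 7.58 pos [ 0.6451 -0.1887  0.2991] F [ 0.59  0.16 -0.25] w 0.0146 joints [ 0.56  0.47 -0.53  1.17  0.23  1.57 -1.48]
tool xyz [[1.0, 0.009, -0.001], [0.009, -1.0, 0.001], [-0.001, -0.001, -1.0]]
shift units now-frame [ 0.008  0.071 -0.023]  target-frame [ 0.008  0.071 -0.023]
turn units [-0.0005  0.0007  0.0007]
```

```bash
python3 -m inch '[[0,0.07,0,0,0,0],[0,0,0,0,0,0]]'
python3 - <<'E'
from bench import *
from h import *
s=read_state();c=camera("wrist");cv2.imwrite("pics/w3.png",c["img"][:,:,::-1])
print(s["ee_pos"])
T=np.eye(4);T[:3,:3]=R.from_quat(s["eef_rot"]).as_matrix();T[:3,3]=s["ee_pos"]
P=cloud(c,T@np.array(c["tool_from_camera"]));ok=c["depth"]>0;x,y,z=np.moveaxis(P,-1,0)
m=ok&(z>.175)&(z<.19)&(abs(x-.646)<.14)
print(m.sum(), x[m].min(),x[m].max(),y[m].min(),y[m].max(),np.median(z[m]))
m&=(x>.69)&(x<.71)
h,e=np.histogram(y[m],bins=np.arange(-.33,-.12,.003));print(list(zip(e.round(3).tolist(),h.tolist())))
c=camera("scene");cv2.imwrite("pics/sc3.png",c["img"][:,:,::-1])
P=cloud(c);hsv=cv2.cvtColor(c["img"],cv2.COLOR_RGB2HSV);x,y,z=np.moveaxis(P,-1,0)
m=(c["depth"]>0)&(z>.2)&(z<.27)&(abs(x-.645)<.09)&(abs(y+.19)<.04)
for a in np.arange(.205,.27,.01):
    k=m&(abs(z-a)<.005)
    if k.sum():print(round(a,3),k.sum(),x[k].min(),x[k].max(),y[k].min(),y[k].max())
E
```

```text
time: 7.82
ee_pos: [0.6454, -0.1919, 0.3001]
eef_rot: [1.0, 0.005, -0.0, 0.0]
ft_force: [0.7, -0.1, -1.4]
width: 0.0148
[ 0.64541188 -0.19192377  0.30009537]
32626 0.5733125033182034 0.7696674347495547 -0.3136146683441053 -0.1431191720146065 0.1813359248771275
[(-0.33, 0), (-0.327, 0), (-0.324, 0), (-0.321, 0), (-0.318, 0), (-0.315, 4), (-0.312, 67), (-0.309, 91), (-0.306, 81), (-0.303, 90), (-0.3, 81), (-0.297, 84), (-0.294, 87), (-0.291, 85), (-0.288, 86), (-0.285, 85), (-0.282, 99), (-0.279, 108), (-0.276, 0), (-0.273, 0), (-0.27, 0), (-0.267, 0), (-0.264, 0), (-0.261, 0), (-0.258, 0), (-0.255, 0), (-0.252, 0), (-0.249, 49), (-0.246, 90), (-0.243, 85), (-0.24, 87), (-0.237, 85), (-0.234, 87), (-0.231, 85), (-0.228, 88), (-0.225, 86), (-0.222, 88), (-0.219, 89), (-0.216, 85), (-0.213, 92), (-0.21, 58), (-0.207, 0), (-0.204, 0), (-0.201, 0), (-0.198, 0), (-0.195, 0), (-0.192, 0), (-0.189, 0), (-0.186, 0), (-0.183, 24), (-0.18, 95), (-0.177, 98), (-0.174, 84), (-0.171, 87), (-0.168, 98), (-0.165, 77), (-0.162, 93), (-0.159, 89), (-0.156, 84), (-0.153, 91), (-0.15, 80), (-0.147, 70), (-0.144, 6), (-0.141, 0), (-0.138, 0), (-0.135, 0), (-0.132, 0), (-0.129, 0), (-0.126, 0)]
0.235 61 0.6023879839107139 0.6963837734420915 -0.19891339193655452 -0.1823104659298394
0.245 98 0.6024027190464869 0.6966443325902185 -0.1990045900834384 -0.18286717612484477
0.255 97 0.610344048173821 0.6970168847364857 -0.19898635369324486 -0.18254972620552212
0.265 93 0.6231582859807536 0.6965112291034548 -0.19873468074804704 -0.1819886061890288
```

```bash
python3 -c "
import cv2,numpy as np
cv2.imwrite('pics/c3.png',np.hstack([cv2.resize(cv2.imread('pics/'+f),(400,300)) for f in('w3.png','sc3.png')]))"
```

```text
(no output)
```

View pics/c3.png

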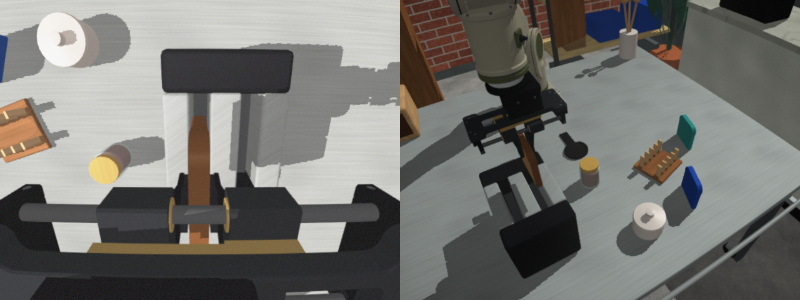

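The wrist view puts the slot at y -0.208 to -0.181 (centre -0.1945). The scene camera puts the slice at -0.1905 and the slot at -0.193. I'll nudge the slice 2 mm towards -y and lower it.

```bash
python3 -m inch '[[0,0.05,0.3,0,0,0],[0,0,0.4,0,0,0],[0,0,0.4,0,0,0],[0,0,0.4,0,0,0],[0,0,0.4,0,0,0]]';python3 -m inch '[[0,0,0.3,0,0,0],[0,0,0.2,0,0,0],[0,0,0.1,0,0,0],[0,0,0,0,0,0]]';python3 d.py 0.6455 -0.194 0.193 0.45 0
```

```text
time: 8.55
ee_pos: [0.6453, -0.1944, 0.2228]
eef_rot: [1.0, 0.004, -0.0, -0.0]
ft_force: [0.7, 0.3, -1.2]
width: 0.0151
time: 9.05
ee_pos: [0.6455, -0.1944, 0.2002]
eef_rot: [1.0, 0.004, 0.0, 0.0]
ft_force: [0.2, 0.3, -1.3]
width: 0.0146
t 9.05 pos [ 0.6455 -0.1944  0.2002] F [ 0.21  0.32 -1.34] w 0.0146 joints [ 0.59  0.5  -0.52  1.32  0.25  1.38 -1.49]
tool xyz [[1.0, 0.009, 0.0], [0.009, -1.0, -0.0], [0.0, 0.0, -1.0]]
shift units now-frame [ 0.001 -0.011  0.181]  target-frame [ 0.001 -0.01   0.181]
turn units [ 0.     -0.0001  0.0004]
```

```bash
for i in 1 2; do python3 -m inch '[[0,0,0.05,0,0,0],[0,0,0,0,0,0]]'|egrep 'pos|force';done;python3 -m inch '[[0,0,0.04,0,0,0],[0,0,0,0,0,0]]'
```

```text
ee_pos: [0.6455, -0.1944, 0.1983]
ft_force: [-0.2, 0.0, -1.7]
ee_pos: [0.6453, -0.1944, 0.196]
ft_force: [0.5, 0.1, -0.8]
time: 9.8
ee_pos: [0.6453, -0.1944, 0.1944]
eef_rot: [1.0, 0.004, -0.0, 0.0]
ft_force: [-0.2, 0.3, 0.6]
width: 0.015
```

```bash
python3 -m inch '[[0,0,0.02,0,0,0],[0,0,0,0,0,0]]' ; python3 -m inch '[[0,0,0,0,0,0],[0,0,0,0,0,0],[0,0,0,0,0,0],[0,0,0,0,0,0]]' 0.2; python3 -m inch '[[0,0,-0.8,0,0,0],[0,0,-0.9,0,0,0],[0,0,-0.9,0,0,0],[0,0,0,0,0,0]]'
python3 - <<'E'
from bench import *
from h import *
ims=[]
for n in("scene","side"):
    c=camera(n);ims.append(cv2.resize(c["img"][:,:,::-1],(400,300)))
    P=cloud(c);x,y,z=np.moveaxis(P,-1,0)
    m=(c["depth"]>0)&(z>.192)&(z<.24)&(abs(x-.645)<.09)&(abs(y+.19)<.06)
    q=P[m];print(n,m.sum(),q.min(0),q.max(0))
    for a in(.195,.205,.215,.222):
        k=m&(abs(z-a)<.005);print(a,k.sum(),P[k].min(0) if k.any() else 0,P[k].max(0) if k.any() else 0)
cv2.imwrite('pics/c4.png',np.hstack(ims))
E
```

```text
time: 10.05
ee_pos: [0.6454, -0.1944, 0.1937]
eef_rot: [1.0, 0.004, -0.0, 0.0]
ft_force: [0.4, 0.7, 0.0]
width: 0.015
time: 10.55
ee_pos: [0.6454, -0.1944, 0.1938]
eef_rot: [1.0, 0.004, 0.0, 0.0]
ft_force: [-0.1, -0.0, -0.2]
width: 0.0466
time: 11.05
ee_pos: [0.6466, -0.1943, 0.3012]
eef_rot: [1.0, 0.004, 0.003, 0.001]
ft_force: [-0.4, 0.2, 0.6]
width: 0.0523
scene 736 [ 0.5942664  -0.20140559  0.19205472] [ 0.69724331 -0.18485035  0.22462215]
0.195 70 [ 0.59669002 -0.20138005  0.19205472] [ 0.69724331 -0.1856527   0.19993241]
0.205 97 [ 0.5942664  -0.20123089  0.20010351] [ 0.69615655 -0.18494485  0.20975759]
0.215 154 [ 0.59932621 -0.20140559  0.21010389] [ 0.6956303  -0.18485035  0.21998211]
0.222 478 [ 0.60092921 -0.20140559  0.21714064] [ 0.692525   -0.18489628  0.22462215]
side 629 [ 0.59396541 -0.20290115  0.1920026 ] [ 0.69398117 -0.18012518  0.22528641]
0.195 129 [ 0.59396541 -0.18973292  0.1920026 ] [ 0.69182387 -0.18074065  0.1999635 ]
0.205 176 [ 0.59397865 -0.20082714  0.20004553] [ 0.69398117 -0.18168255  0.20999844]
0.215 181 [ 0.59639884 -0.200317    0.21002756] [ 0.69136753 -0.18127391  0.21985633]
0.222 201 [ 0.59970701 -0.20290115  0.21702726] [ 0.68815859 -0.18012518  0.22528641]
```

View pics/c4.png

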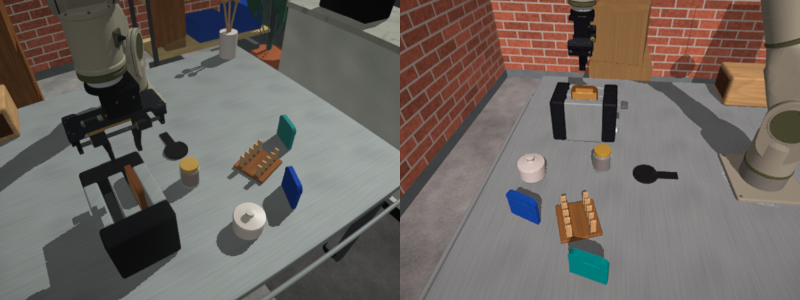

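The slice stands upright and released (top 0.2245, x 0.594 to 0.697, y about -0.193). Next, close the fingers, back off over the lever and tilt 30°.

```bash
python3 -m inch '[[-0.9,0,0,0,0,0],[-0.9,0.2,0,0,0,0],[-0.9,0.2,0,0,0,0],[-0.9,0.2,0,0,0,0],[-0.2,0.2,0,0,0,0]]' -1; python3 -m inch '[[0,0,0,0,0.0625,0],[0,0,0,0,0.0625,0],[0,0,0,0,0.0625,0],[0,0,0,0,0.0625,0],[0,0,0,0,0,0]]';python3 d.py 0.494 -0.2265 0.19 0.45 30
```

```text
time: 11.78
ee_pos: [0.4916, -0.2286, 0.297]
eef_rot: [1.0, 0.003, -0.001, 0.0]
ft_force: [1.0, -0.9, 0.6]
width: 0.0102
time: 12.4
ee_pos: [0.4918, -0.2281, 0.2959]
eef_rot: [0.966, 0.003, 0.258, -0.001]
ft_force: [-0.3, 0.2, 0.4]
width: 0.0007
t 12.4 pos [ 0.4918 -0.2281  0.2959] F [-0.28  0.17  0.36] w 0.0007 joints [ 0.98 -0.2  -0.4   1.96 -0.43  0.96 -0.82]
tool xyz [[0.867, 0.006, 0.498], [0.005, -1.0, 0.004], [0.498, -0.001, -0.867]]
shift units now-frame [-1.271 -0.038  2.324]  target-frame [-1.276 -0.041  2.321]
turn units [-0.      0.0011 -0.001 ]
```

```bash
python3 -m inch '[[-0.4,0,0.75,0,0,0],[-0.4,0,0.75,0,0,0],[-0.47,-0.04,0.82,0,0,0],[0,0,0,0,0,0]]';python3 d.py 0.494 -0.2265 0.15 0.45 30
python3 - <<'E'
from bench import *
from h import *
c=camera("side");cv2.imwrite("pics/s5.png",cv2.resize(c["img"][100:260,270:430,::-1],(640,640))[:600])
s=read_state();w=camera("wrist");cv2.imwrite("pics/w5.png",w["img"][:,:,::-1])
E
```

```text
time: 12.9
ee_pos: [0.4957, -0.2243, 0.1893]
eef_rot: [0.967, 0.005, 0.256, -0.003]
ft_force: [0.2, -0.0, 0.3]
width: 0.0003
t 12.9 pos [ 0.4957 -0.2243  0.1893] F [ 0.16 -0.05  0.29] w 0.0003 joints [ 0.96 -0.1  -0.43  2.11 -0.46  0.72 -0.75]
tool xyz [[0.869, 0.011, 0.495], [0.008, -1.0, 0.009], [0.495, -0.004, -0.869]]
shift units now-frame [-0.524  0.058  0.832]  target-frame [-0.529  0.054  0.829]
turn units [-0.0025  0.0026  0.0004]
```

View pics/s5.png

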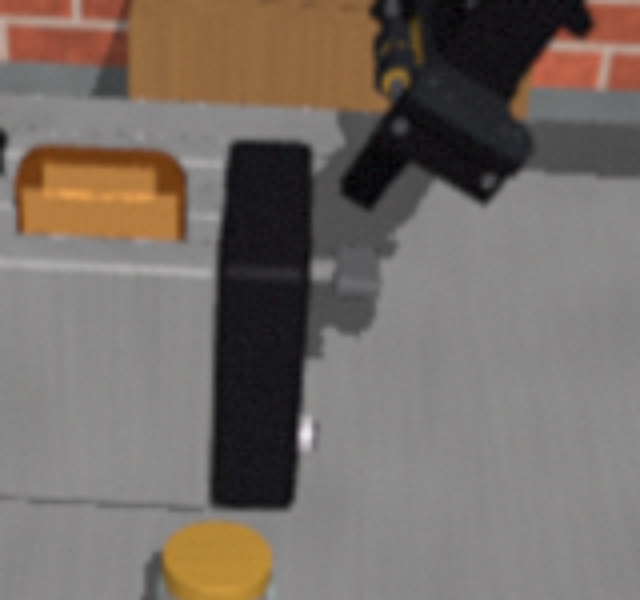

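View pics/w5.png

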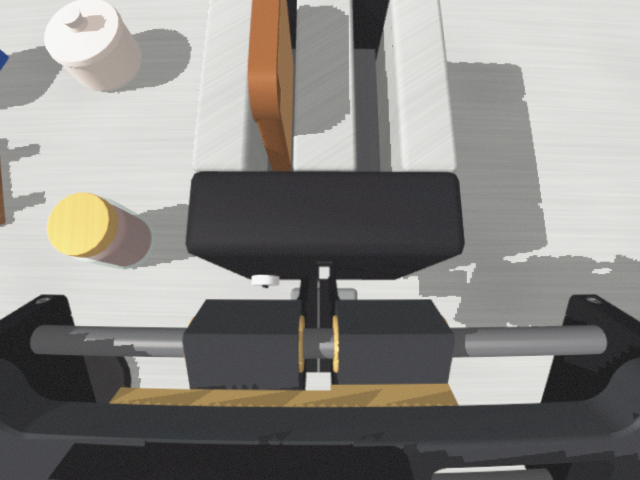

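The fingers (columns 303 to 337) are centred over the tab (291 to 356), and the toaster is clear. Descend and feel for contact.

```bash
python3 -m inch '[[-0.25,0.04,0.43,0,0,0],[-0.17,0,0.3,0,0,0],[-0.05,0,0.05,0,0,0],[0,0,0,0,0,0]]';python3 d.py 0.494 -0.2265 0.145 0.45 30; for i in 1 2 3 ; do python3 -m inch '[[-0.025,0,0.043,0,0,0],[-0.025,0,0.043,0,0,0]]' | egrep 'pos|force'; done
```

```text
time: 13.5
ee_pos: [0.4957, -0.2278, 0.1562]
eef_rot: [0.966, 0.004, 0.259, -0.001]
ft_force: [0.9, 0.3, -0.3]
width: 0.0005
t 13.5 pos [ 0.4957 -0.2278  0.1562] F [ 0.92  0.29 -0.25] w 0.0005 joints [ 0.95 -0.06 -0.43  2.15 -0.48  0.64 -0.71]
tool xyz [[0.866, 0.009, 0.5], [0.008, -1.0, 0.004], [0.5, 0.0, -0.866]]
shift units now-frame [-0.177 -0.033  0.222]  target-frame [-0.177 -0.033  0.222]
turn units [-0.0001 -0.0002  0.0005]
ee_pos: [0.4956, -0.2278, 0.1519]
ft_force: [0.0, 0.2, -0.1]
ee_pos: [0.4954, -0.2277, 0.1475]
ft_force: [0.5, -0.6, 0.8]
ee_pos: [0.4955, -0.2277, 0.1437]
ft_force: [-0.9, 1.0, 3.3]
```

Contact came at a TCP height of about 0.1465, as predicted. Pressing on.

```bash
for i in 1 2 3 4 5 6; do python3 -m inch '[[-0.025,0,0.043,0,0,0],[-0.025,0,0.043,0,0,0]]' | egrep 'pos|force'; done
```

```text
ee_pos: [0.4955, -0.2278, 0.1397]
ft_force: [-0.8, 0.0, 3.3]
ee_pos: [0.4954, -0.2278, 0.1357]
ft_force: [-1.0, 0.6, 2.8]
ee_pos: [0.4954, -0.2277, 0.1317]
ft_force: [-0.6, 0.1, 3.2]
ee_pos: [0.4954, -0.2278, 0.1277]
ft_force: [-0.8, 0.1, 4.4]
ee_pos: [0.4954, -0.2278, 0.1237]
ft_force: [0.6, 0.7, 3.4]
ee_pos: [0.4954, -0.2277, 0.1197]
ft_force: [0.3, 1.0, 5.4]
```

Travel is about 27 mm. From here I take 1 mm rows, reading after each.

```bash
for i in 1 2 3 4 5 6; do python3 -m inch '[[-0.0125,0,0.0216,0,0,0]]' | egrep 'pos|force' | tr '\n' ' ';echo; done
```

```text
ee_pos: [0.4954, -0.2278, 0.1187] ft_force: [-0.2, -0.1, 4.7] 
ee_pos: [0.4954, -0.2278, 0.1178] ft_force: [-0.1, -0.0, 5.1] 
ee_pos: [0.4954, -0.2278, 0.1169] ft_force: [-0.2, 0.8, 6.6] 
ee_pos: [0.4954, -0.2278, 0.116] ft_force: [-1.1, 0.6, 6.5] 
ee_pos: [0.4955, -0.2278, 0.115] ft_force: [-0.6, 0.3, 8.0] 
ee_pos: [0.4955, -0.2279, 0.1141] ft_force: [-1.5, 0.7, 7.7]
```

```bash
for i in 1 2 3 4 ; do python3 -m inch '[[-0.0125,0,0.0216,0,0,0]]' | egrep 'pos|force' | tr '\n' ' ';echo; done;  for i in 1 2 3 4 ; do python3 -m inch '[[-0.006,0,0.011,0,0,0]]' | egrep 'pos|force' | tr '\n' ' ';echo; done
```

```text
ee_pos: [0.4955, -0.2279, 0.1131] ft_force: [-2.0, 1.2, 8.0] 
ee_pos: [0.4955, -0.2279, 0.1122] ft_force: [-2.6, 0.9, 9.9] 
ee_pos: [0.4955, -0.2279, 0.1112] ft_force: [-2.7, 2.0, 8.9] 
ee_pos: [0.4955, -0.2279, 0.1102] ft_force: [-2.1, -0.0, 8.4] 
ee_pos: [0.4955, -0.2279, 0.1096] ft_force: [-2.5, 1.0, 8.9] 
ee_pos: [0.4955, -0.2279, 0.1091] ft_force: [-2.0, 0.4, 7.7] 
ee_pos: [0.4955, -0.2279, 0.1086] ft_force: [-0.8, 0.4, 7.2] 
ee_pos: [0.4955, -0.2278, 0.108] ft_force: [-0.9, -0.6, 6.9]
```

```bash
for i in 1 2 3 4 5 6 7 8; do python3 -m inch '[[-0.006,0,0.011,0,0,0]]' | egrep 'pos|force' | tr '\n' ' ';echo; done
```

```text
ee_pos: [0.4954, -0.2279, 0.1075] ft_force: [-0.9, -0.1, 6.8] 
ee_pos: [0.4954, -0.2278, 0.1069] ft_force: [-1.9, 0.3, 7.7] 
ee_pos: [0.4954, -0.2278, 0.1064] ft_force: [-1.2, -0.6, 6.7] 
ee_pos: [0.4954, -0.2279, 0.1059] ft_force: [-0.7, 1.1, 6.9] 
ee_pos: [0.4955, -0.2278, 0.1054] ft_force: [-0.9, 0.1, 5.5] 
ee_pos: [0.4955, -0.2278, 0.1049] ft_force: [-1.4, 0.2, 6.5] 
ee_pos: [0.4955, -0.2278, 0.1044] ft_force: [-1.0, 0.9, 6.4] 
ee_pos: [0.4955, -0.2278, 0.1039] ft_force: [-1.4, 0.2, 6.3]
```

```bash
for i in 1 2 3 4 5 6; do python3 -m inch '[[-0.006,0,0.011,0,0,0]]' | egrep 'pos|force' | tr '\n' ' ';echo; done
```

```text
ee_pos: [0.4955, -0.2278, 0.1034] ft_force: [-1.0, 0.2, 6.1] 
ee_pos: [0.4955, -0.2279, 0.1029] ft_force: [-0.6, -0.3, 6.1] 
ee_pos: [0.4954, -0.2278, 0.1023] ft_force: [-1.0, 1.1, 4.6] 
ee_pos: [0.4955, -0.2278, 0.1018] ft_force: [-0.3, 0.3, 5.8] 
ee_pos: [0.4954, -0.2278, 0.1012] ft_force: [-0.6, -0.8, 4.4] 
ee_pos: [0.4954, -0.2278, 0.1007] ft_force: [-0.7, -1.0, 4.7]
```

```bash
for i in 1 2 3; do python3 -m inch '[[-0.006,0,0.011,0,0,0]]' | egrep 'pos|force' | tr '\n' ' ';echo; done
```

```text
ee_pos: [0.4954, -0.2277, 0.1001] ft_force: [-1.3, 0.3, 3.5] 
ee_pos: [0.4954, -0.2277, 0.0995] ft_force: [-0.0, -0.6, 2.4] 
ee_pos: [0.4953, -0.2276, 0.099] ft_force: [-0.1, -1.7, 1.1]
```

```bash
for i in 1 2; do python3 -m inch '[[-0.006,0,0.011,0,0,0]]' | egrep 'pos|force' | tr '\n' ' ';echo; done
```

```text
ee_pos: [0.4952, -0.2274, 0.0983] ft_force: [0.0, 0.0, 1.2] 
ee_pos: [0.4954, -0.2275, 0.098] ft_force: [-0.2, 0.2, 1.8]
```

The force fell from about 5 N to about 1 N near 47 mm, which looks like the click. I'll check for the buffer with two or three more small steps.

```bash
for i in 1 2 ; do python3 -m inch '[[-0.006,0,0.011,0,0,0]]' | egrep 'pos|force' | tr '\n' ' ';echo; done
```

```text
ee_pos: [0.4955, -0.2276, 0.0977] ft_force: [-0.9, 0.0, 4.4] 
ee_pos: [0.4956, -0.2276, 0.0973] ft_force: [-3.0, 1.4, 5.9]
```

The buffer is felt. I'll back off slowly and check that the lever stays down.

```bash
python3 -m inch '[[0,0,0,0,0,0],[0,0,0,0,0,0]]'|grep force; python3 -m inch '[[0.025,0,-0.043,0,0,0],[0.025,0,-0.043,0,0,0],[0.025,0,-0.043,0,0,0],[0,0,0,0,0,0]]'
python3 - <<'E'
from bench import *
from h import *
c=camera("side");cv2.imwrite("pics/s6.png",cv2.resize(c["img"][100:260,270:430,::-1],(600,600)))
E
```

```text
ft_force: [-3.0, 0.1, 5.3]
time: 20.88
ee_pos: [0.4957, -0.2278, 0.1034]
eef_rot: [0.966, 0.004, 0.259, -0.001]
ft_force: [0.4, 0.1, 0.4]
width: 0.0007
```

View pics/s6.png

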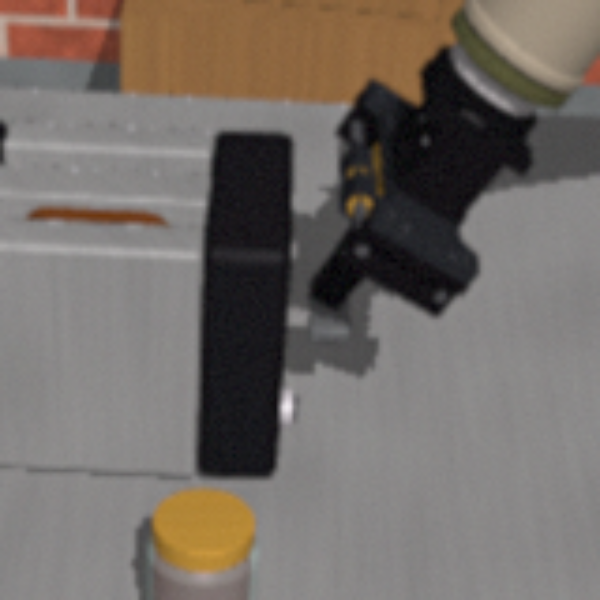

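The force is zero with the fingers 6 mm higher, and the lever tab (325,325) stays down with the slice lowered. Retract and verify.

```bash
python3 -m inch '[[-0.1,0,-0.4,0,0,0],[0,0,-0.8,0,0,0],[0,0,-0.9,0,0,0],[0,0,-0.9,0,0,0],[0,0,-0.9,0,0,0]]'; python3 -m inch '[[0,0,0,0,0,0],[0,0,0,0,0,0],[0,0,0,0,0,0]]'
python3 - <<'E'
from bench import *
from h import *
ims=[]
for n in("scene","side"):
    c=camera(n);ims.append(cv2.resize(c["img"][:,:,::-1],(400,300)))
    P=cloud(c);x,y,z=np.moveaxis(P,-1,0);ok=c["depth"]>0
    i=c["img"].astype(int);m=ok&(i[...,0]>i[...,2]*1.6)&(z>.14)&(z<.24)&(abs(x-.645)<.09)&(abs(y+.19)<.03)
    q=P[m];print("toast",len(q),q.min(0),q.max(0)) if len(q) else 0
    m=ok&(z>.05)&(z<.16)&(x>.474)&(x<.51)&(abs(y+.227)<.024);q=P[m]
    if len(q):print("lever",len(q),np.percentile(q[:,2],[5,50,95,100]))
    for nm,a,b,zz,r in(("jar",.565,-.003,.05,.05),("crock",.80,.055,.05,.06)):
        m=ok&(z>.04)&(z<.12)&(np.hypot(x-a,y-b)<r);print(nm,cv2.minAreaRect(P[m][:,:2].astype(np.float32))[0])
cv2.imwrite('pics/c7.png',np.hstack(ims));print(read_state()["ft_force"])
E
```

```text
time: 21.55
ee_pos: [0.4134, -0.2282, 0.2373]
eef_rot: [0.966, 0.004, 0.259, -0.001]
ft_force: [0.7, -0.8, -0.1]
width: 0.0004
time: 21.92
ee_pos: [0.4141, -0.2279, 0.2352]
eef_rot: [0.966, 0.004, 0.258, -0.002]
ft_force: [-0.0, 0.7, 0.1]
width: 0.0005
toast 655 [ 0.57644018 -0.20143819  0.14003081] [ 0.69662196 -0.18527887  0.1760259 ]
jar (0.5670925378799438, -0.006232321262359619)
crock (0.8025823831558228, 0.05373575910925865)
toast 92 [ 0.60141785 -0.20141628  0.16888007] [ 0.68451348 -0.1838323   0.17632553]
lever 144 [0.08162411 0.09008981 0.09247872 0.09289238]
jar (0.5606197118759155, -0.00034512951970100403)
crock (0.7992677688598633, 0.05719388648867607)
[ 0.26351015  0.13560787 -0.08805628]
```

View pics/c7.png

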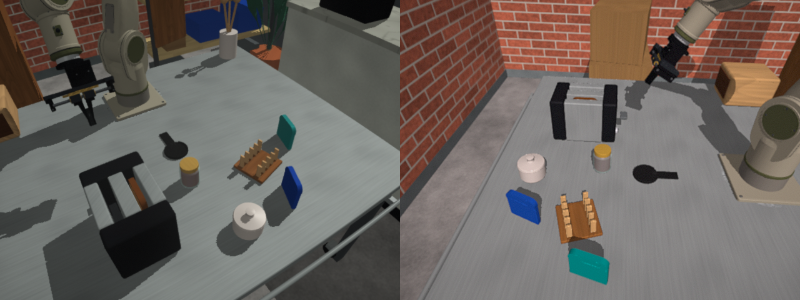

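The slice's top edge is at 0.176, so its lower edge is at about 0.077 and within range. The lever top is at about 0.094 (about 48 mm down), and the bystanders are unmoved.

```bash
python3 -c "
from bench import *
print(close_job())"
```

```text
the job is handed in; nothing more can be done
None
```

The slice is in the toaster's left slot and the lever is held down on its catch. I handed the job in at about 22 s of the 64 s allowed; no verdict is reported.

- **Placing:** I lifted the slice from the rack, stood it on the raised carriage and let go. Its top was then at 0.2245 m, upright, with the lever still up.
- **Pressing:** I pressed with closed fingers, leaning back 30°. Resistance rose to about 10 N, then dropped to about 1 N near 47 mm of travel, and the buffer began just after. The highest force I read was about 10 N.
- **Last checks:**
  - After the fingers retreated, the lever stayed about 48 mm down.
  - The slice's lower edge was about 77 mm above the toaster's underside.
  - The wrist force read about zero.
  - The jar and crock measured where they were at the start, within about 1 mm. I checked the spoon rest only by eye.
- **Disagreements:** The camera positions differed from each other by 2–4 mm, so I centred the slice in the slot using the wrist camera. In the last check the scene camera showed the slice reaching 18 mm further towards -x than before, with the lever-side end at x = 0.576 m. I think that is the colour mask picking up something else, since the side camera showed it spanning 0.601 to 0.685 m, as expected.

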